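# Set the strap press with its gauge blade

## Task

Set the strap press on the bench: push the gauge blade in along its channel until its shoulder is home against the rails, then turn the T-handled screw until the blade just drags under the pressing foot - clearly held back when you draw it out by a centimetre or two, but never clamped hard. Push the gauge home again, leave the press set like that, and do not disturb the other things on the bench.

Things in the scene. Friction and masses are not known exactly. Their poses are not given: they have to be found in the camera images.
- press: Grey press bolted to the bench. Origin: bench level, below the screw axis; x runs along the bed, away from the gauge's handle. Bed 90 mm wide, 30 mm high, x = -190 to 60 mm. A bridge (36 mm deep, 90 mm wide, top 116 mm high) spans it at x = 0; the T-bar above sweeps a 67 mm circle. In front of x = -34 mm nothing of the press is higher than 42 mm.
- stop (a point): Mouth of the blade's channel: mid-way between the front ends of two steel rails (18 mm wide, 10 mm high, 17 mm apart), on the bed, 30 mm above the bench, x = -70 mm from the press's origin. The rail ends are the stop for the gauge's shoulder; the rails run on to x = +30 mm. A keeper plate roofs the channel to x = -30 mm with 1.5 mm play over the blade, top 42 mm above the bench.
- screw_grip (a point): Centre of the steel T-bar on top of the adjusting screw, on the screw axis, 154 mm above the bench. The bar is 66 mm long, 12 mm thick and 24 mm high (142 to 166 mm) and lies along the press's x axis when the screw reads 0.
- screw (a joint): Adjusting screw, rad, 0 to 6; grows clockwise seen from above. The T-bar turns with it and stays at its height. Stiff (0.08 N m): stays where it is left, turns both ways. Each radian lowers the jaw 2 mm. Starts at 0 to 0.5; the foot first touches the blade somewhere between 1.15 and 3.1 rad, different each time. Right setting: about 0.25 to 0.7 rad past first touch.
- jaw: Steel crossbar 26 x 50 x 14 mm under the bridge, driven down by the screw; origin centre of its underside. Carries a round-nosed foot 11 mm wide on the screw axis, over the blade; how far it hangs down is unknown (+-1.8 mm). It is sprung: past touch its force rises about 8 N per rad of screw. Right: it bears on the blade with 2 to 5.5 N. Over 18 N is clamped hard.
- gauge: Loose gauge, 0.1 to 0.16 kg, on the bed, steel blade in the channel. Blade 12 mm wide, 4 mm thick, reaches 100 mm ahead (+x) of the origin; shoulder 40 mm wide, 12 mm high. Origin: middle of the shoulder's front, underside of the blade; home when at stop; starts 20 to 45 mm short. Friction 0.5 to 0.7 on bed and foot: drawing it takes 2 to 7 N when right, under 1.2 N when free.
- gauge_grip (a point): Centre of the gauge's wooden handle, 30 mm behind (-x) the gauge's origin, 57 mm above the bench; home at x = -100 mm in the press's frame. Seen from above an I: web 36 mm long (x), 12 mm thick (y), between two end plates 8 mm thick, 32 mm wide; 34 to 78 mm above the bench. Pinch the web across y, or put the fingers loosely astride it and push the end plates.
- block: Bystander: dark steel bench block 75 x 50 x 32 mm beside the press, origin under its centre.
- punch: Bystander: brass and steel punch, 18 mm wide, 58 mm tall, standing beside the press, origin under its foot.
- hammer: Bystander: hammer lying on the bench.
- driver: Bystander: screwdriver lying on the bench.
- rivet_jar: Bystander: small glass jar, 60 mm wide, 75 mm tall.
- mug: Bystander: clay mug, 80 mm wide, 90 mm tall.
- strop: Bystander: flat dark wooden bar 190 x 45 x 18 mm.
Not all that is in view belongs to the job. There is more than one size of the gauge; the job needs the largest.

How it is judged:
By the outcome, as a careful person would: the job done as asked, in the order asked, and still so for the second after the job is handed in, with the robot touching nothing.
It also fails if it takes over 72 s, if anything falls off the work surface, if the arm or the gripper's body presses on something with over 40 N, if the wrist force passes 120 N, or if a joint passes its speed limit or range.

## Robot

A 6-joint arm with a two-finger parallel gripper is mounted at the origin on the work surface. World frame = base frame: x ahead of the robot, y to its left, z up, the work surface at z = 0. Lengths are in mm, angles in degrees, forces in N, time in s.
With the tool pointing down it reaches from about 275 to 825 mm from the base axis. Payload 5.2 kg.
Tool frame: the origin (TCP) lies midway between the tips of the shut fingers; the grasp point (between the pads) lies 19 mm behind it; z points along the fingers, y is the direction in which the jaws open and shut (so a half turn about z gives the same grasp; the last joint's range is limited). The gripper opens to 93 mm and grips with 3 to 60 N. Pads are 15 mm wide; open, the fingers measure 128 mm over their backs; the gripper's body (75 mm by 188 mm) begins 65 mm behind the grasp point.
Start: joints at [52.781, 14.817, 87.949, -0, 77.235, -11.62], TCP at [237.625, 496.024, 218.653] pointing down, gripper open.
Joint ranges: [-179.93, 179.93], [-52.35, 119.4], [10.71, 147.94], [-69.91, 249.91], [12.55, 155.21], [-178.61, 178.61]. Speed limits (degrees/s): [147.25, 147.25, 180, 180, 180, 180].

## Interface

Orientations are given as [roll, pitch, yaw] about the fixed x, y, z axes, in that order (R = Rz(yaw) Ry(pitch) Rx(roll)).
In Python, from workcell import robot gives the robot as it stands.
- The arm moves only by the shell command python3 -m inch 'ROWS' [OPENING] [FORCE]. ROWS is JSON, a list of rows, each a list of 6 numbers: the shift along the tool's x, y, z in cm, then the turn, a rotation vector about the tool's x, y, z in degrees. A call has 1 to 20 rows; each row shifts and turns the pose as measured when the row begins, along the tool's axes as they then stand; what a row does not reach is not made up. A row lasts 1/10 s, in which the tool goes at most 50 mm and 8.59 degrees, less where a joint would pass 70% of its speed; a pose out of reach is approached as far as the arm can. A call with a gripper value outside its range is refused whole. OPENING is the finger opening in cm, from 0 to 9.3, set as the call begins (- or left out, the last holds). The fingers move at their own pace and stop on an object; FORCE is the grip in N (left out, the last holds). Time passes only in rows, so rows that do not move let the fingers close. It gives the time, the measured TCP pose, the force and the opening at its end, in the units of the state.
- robot.get_state(): the state, without advancing time (a new reading comes with each control period).
- robot.capture(name): name is "scene" or "top" or "wrist"; returns a dict with "img" (420x560x3 uint8, blue, green, red), "camera_matrix" (3x3 intrinsics, pixels), "world_from_camera" (4x4, takes a point from camera to world coordinates); the wrist camera has in their place "hand_eye" (4x4, takes a point from camera to tool coordinates, whose origin is the TCP and whose axes are the flange's). Camera axes: x right, y up, looking along -z (the intrinsics and any distortion apply to the point x, -y, -z); pixel columns grow to the right and rows downward; lengths in mm; the calibration is good to about 2 mm. A picture is of the moment at which its call begins: read the wrist's pose just before it. There is no depth.
- robot.finish_job(): hands the job in, once; it reports no verdict.
The state is a dict: "time_s": time; "joint_positions": joint angles; "qd": joint speeds; "joint_efforts": joint torques, N m; "tcp_pos": TCP position; "ee_rot": TCP orientation; "force": force on the tool from outside, world axes, zero at the start; "torque": the same for the moment, N m; "grip_width": finger opening in mm.
Only numpy, scipy, OpenCV 4.12 (cv2) and the standard library are available. Lean on these libraries where they do the work, as an engineer would, in place of code of your own. Each camera call takes 0.05 s, during which the arm holds its last target.

## Working session

There is one attempt and no reset: what is moved stays moved. The work goes in short steps, Python scripts to look and compute and a shell command to move; the robot and the scene stay as the last step left them, time stands still between calls to the robot, and variables do not carry over. Pictures are saved under pics/ and viewed, and the job is handed in when it is done.

```bash
ls; mkdir -p pics; python3 - <<'E'
from workcell import robot
import cv2
s=robot.get_state(); print({k:s[k] for k in("time_s","tcp_pos","ee_rot","force","grip_width")})
for n in("scene","top","wrist"):
    c=robot.capture(n); cv2.imwrite(f"pics/{n}0.png",c["img"]); print(n,c["camera_matrix"],c.get("world_from_camera",c.get("hand_eye")),[k for k in c])
E
```

```text
pics
{'time_s': 0.0, 'tcp_pos': array([237.28309531, 495.5628661 , 217.82729325]), 'ee_rot': array([-1.79898146e+02, -2.23248561e-02,  1.54397258e+02]), 'force': array([ 0.45575207, -0.10121653,  0.28061266]), 'grip_width': 93.30844175313673}
scene [[463.63944606   0.         290.4213117 ]
 [  0.         463.63944606 208.25619833]
 [  0.           0.           1.        ]] [[-6.08393357e-01 -5.26342300e-01  5.93987632e-01  1.14141733e+03]
 [ 7.93633799e-01 -4.05098589e-01  4.53916872e-01  4.77466861e+02]
 [ 1.70790137e-03  7.47568670e-01  6.64182330e-01  7.86839103e+02]
 [ 0.00000000e+00  0.00000000e+00  0.00000000e+00  1.00000000e+00]] ['img', 'camera_matrix', 'world_from_camera']
top [[399.24097577   0.         274.28260103]
 [  0.         399.24097577 217.76934974]
 [  0.           0.           1.        ]] [[-3.91911089e-03  9.97464519e-01 -7.10575398e-02  4.22460912e+02]
 [-9.99982430e-01 -3.59313259e-03  4.71476719e-03 -1.99151621e+01]
 [ 4.44749382e-03  7.10747690e-02  9.97461075e-01  1.26765431e+03]
 [ 0.00000000e+00  0.00000000e+00  0.00000000e+00  1.00000000e+00]] ['img', 'camera_matrix', 'world_from_camera']
wrist [[298.5015132    0.         276.2021651 ]
 [  0.         298.5015132  212.76701312]
 [  0.           0.           1.        ]] [[-3.67305397e-06  9.59647086e-01  2.81207166e-01  7.87139164e+01]
 [ 9.99999999e-01  1.62092088e-05 -4.22537810e-05 -1.58542395e-01]
 [-4.51068634e-05  2.81207166e-01 -9.59647085e-01 -1.65219601e+02]
 [ 0.00000000e+00  0.00000000e+00  0.00000000e+00  1.00000000e+00]] ['img', 'camera_matrix', 'hand_eye']
```

View pics/scene0.png

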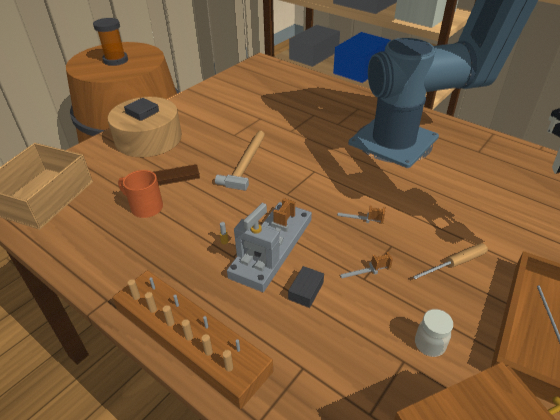

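View pics/top0.png

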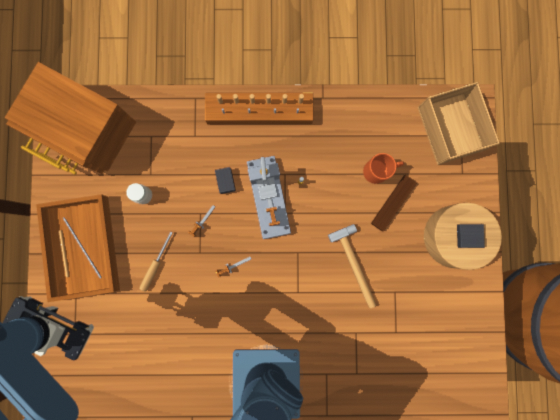

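View pics/wrist0.png

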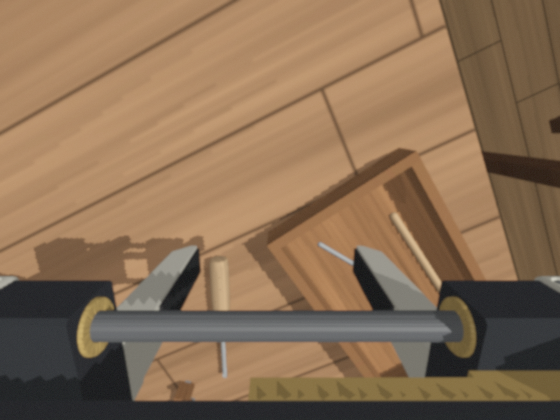

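```bash
python3 - <<'E'
import cv2
a=cv2.imread("pics/top0.png")[140:290,180:330]; cv2.imwrite("pics/t1.png",cv2.resize(a,(600,600),interpolation=cv2.INTER_CUBIC))
a=cv2.imread("pics/scene0.png")[180:300,205:405]; cv2.imwrite("pics/s1.png",cv2.resize(a,(800,480),interpolation=cv2.INTER_CUBIC))
E
```

```text
(no output)
```

View pics/t1.png

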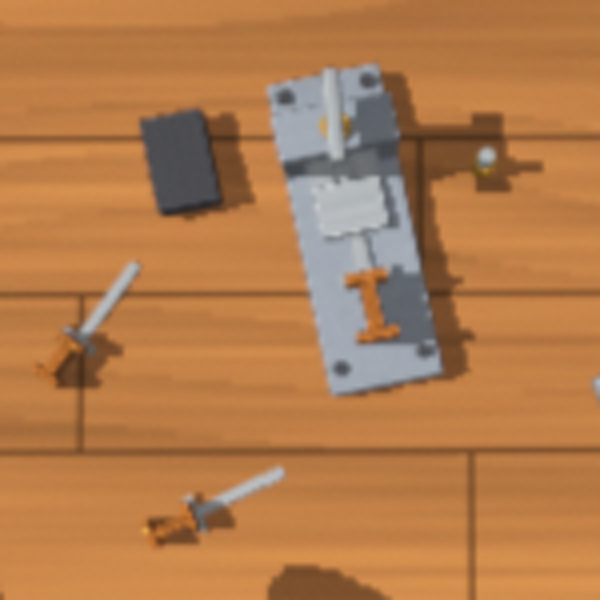

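View pics/s1.png

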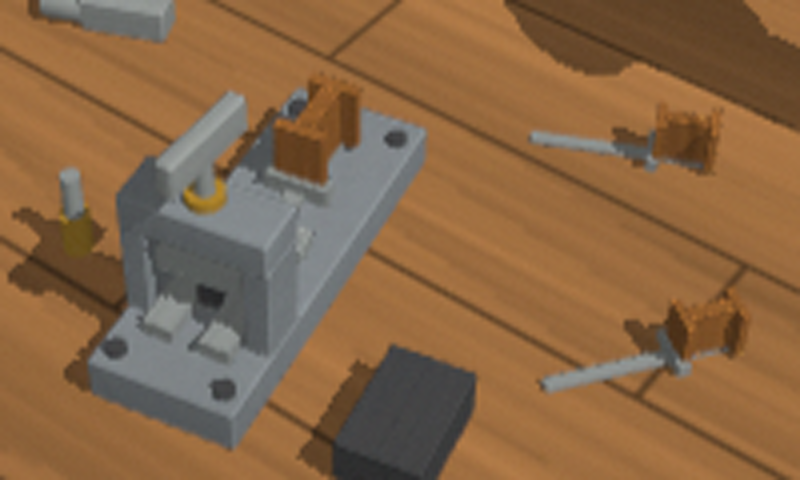

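```bash
cat > h.py <<'E'
import numpy as np, cv2
from scipy.spatial.transform import Rotation as R
def cams():
    K={'top':np.array([[399.24097577,0,274.28260103],[0,399.24097577,217.76934974],[0,0,1]]),'scene':np.array([[463.63944606,0,290.4213117],[0,463.63944606,208.25619833],[0,0,1]]),'wrist':np.array([[298.5015132,0,276.2021651],[0,298.5015132,212.76701312],[0,0,1]])}
    W={'scene':np.array([[-6.08393357e-01,-5.26342300e-01,5.93987632e-01,1.14141733e+03],[7.93633799e-01,-4.05098589e-01,4.53916872e-01,4.77466861e+02],[1.70790137e-03,7.47568670e-01,6.64182330e-01,7.86839103e+02],[0,0,0,1]]),
    'top':np.array([[-3.91911089e-03,9.97464519e-01,-7.10575398e-02,4.22460912e+02],[-9.99982430e-01,-3.59313259e-03,4.71476719e-03,-1.99151621e+01],[4.44749382e-03,7.10747690e-02,9.97461075e-01,1.26765431e+03],[0,0,0,1]])}
    return K,W
K,W=cams()
HE=np.array([[-3.67305397e-06,9.59647086e-01,2.81207166e-01,7.87139164e+01],[1,1.62092088e-05,-4.22537810e-05,-1.58542395e-01],[-4.51068634e-05,2.81207166e-01,-9.59647085e-01,-1.65219601e+02],[0,0,0,1]])
def Tt(s):
    T=np.eye(4);T[:3,:3]=R.from_euler('xyz',s['ee_rot'],degrees=True).as_matrix();T[:3,3]=s['tcp_pos'];return T
def ray(n,u,v,Wc=None):
    Wc=W[n] if Wc is None else Wc
    d=np.linalg.solve(K[n],[u,v,1]); d=Wc[:3,:3]@[d[0],-d[1],-d[2]]
    return Wc[:3,3],d
def onz(n,u,v,z,Wc=None):
    o,d=ray(n,u,v,Wc); return o+d*(z-o[2])/d[2]
def proj(n,P,Wc=None):
    Wc=W[n] if Wc is None else Wc
    p=(np.asarray(P)-Wc[:3,3])@Wc[:3,:3]; q=np.c_[p[:,0],-p[:,1],-p[:,2]]@K[n].T; return q[:,:2]/q[:,2:]
def pw(pr,P): # press->world ; pr=x,y,yawdeg
    a=np.radians(pr[2]);P=np.asarray(P,float); c,s=np.cos(a),np.sin(a)
    return np.c_[pr[0]+c*P[:,0]-s*P[:,1],pr[1]+s*P[:,0]+c*P[:,1],P[:,2]]
E
cat > fit.py <<'E'
from h import *
from scipy.optimize import least_squares
t=lambda u,v:(180+u/4,140+v/4); s=lambda u,v:(205+u/4,180+v/4)
obs=[('top',t(268,87),(60,45,30)),('top',t(378,65),(60,-45,30)),('top',t(332,395),(-190,45,30)),('top',t(442,372),(-190,-45,30)),
('scene',s(90,360),(60,-45,30)),('scene',s(232,445),(60,45,0)),('scene',s(425,130),(-190,45,30)),
('scene',s(300,205),(18,45,116))]
def f(p): return np.concatenate([proj(n,pw(p,[P]))[0]-uv for n,uv,P in obs])
r=least_squares(f,[550,0,10]); print(r.x,r.fun.reshape(-1,2).round(1))
p=r.x
for nm,P in dict(screw=(0,0,154),stop=(-70,0,30),home=(-100,0,57)).items(): print(nm,pw(p,[P])[0])
a=p[2]
def inv(w): 
    d=np.radians(-a);x,y=w[0]-p[0],w[1]-p[1];return x*np.cos(d)-y*np.sin(d),x*np.sin(d)+y*np.cos(d)
print('tbar ends',inv(onz('top',*t(331,69),166)),inv(onz('top',*t(337,158),166)))
print('handle plates',inv(onz('top',*t(367,270),78)),inv(onz('top',*t(378,340),78)))
for q in [(40,375),(80,335),(137,265),(150,535),(195,510),(282,470)]: print(onz('top',*t(*q),15).round())
E
python3 fit.py
```

```text
[632.41150817   4.02037985  12.53824285] [[-0.6  1.9]
 [-0.1  1.2]
 [ 0.9  2.7]
 [ 1.7  2.1]
 [ 0.6 -1.3]
 [ 3.   0.4]
 [ 1.1 -2.4]
 [-6.4  9.3]]
screw [632.41150817   4.02037985 154.        ]
stop [564.08091549 -11.17600469  30.        ]
home [534.79637576 -17.68874092  57.        ]
tbar ends (np.float64(37.916340141411744), np.float64(-5.932483001667617)) (np.float64(-24.28313854757897), np.float64(3.7412524386629173))
handle plates (np.float64(-96.90995412303363), np.float64(-1.0876249584150983)) (np.float64(-149.86888356226652), np.float64(2.471540622181987))
[462. 238.  15.]
[494. 207.  15.]
[549. 163.  15.]
[338. 152.  15.]
[357. 117.  15.]
[388.  49.  15.]
```

```bash
sed -i "s/(300,205),(18,45,116)/(300,205),(-18,45,116)/; s/('scene',s(90,360)/('scene',s(265,255),(18,45,116)),('scene',s(90,360)/" fit.py; python3 fit.py
cat >> h.py <<'E'
def plan(tx,ty,tz,yaw,n,s=None):
    "rows (tool shift cm, tool z turn deg) from present pose to target, pointing down"
    if s is None:
        from workcell import robot; s=robot.get_state()
    T=Tt(s); p0=T[:3,3]; r0=R.from_matrix(T[:3,:3]); r1=R.from_euler('xyz',[180,0,yaw],degrees=True)
    rv=(r0.inv()*r1).as_rotvec()
    for i in range(n):
        r=r0*R.from_rotvec(rv*i/n); d=r.inv().apply((np.array([tx,ty,tz])-p0)/n)/10
        print([round(float(x),2) for x in d]+[round(float(x),2) for x in np.degrees(rv/n)])
E
```

```text
[638.21464716   4.15489279  11.5870279 ] [[-0.4 -0.2]
 [ 0.2 -0.5]
 [-0.2  0.8]
 [ 0.7  0.6]
 [ 0.3 -1.3]
 [-1.4 -0. ]
 [ 0.7  2.3]
 [ 0.8 -0.6]
 [-0.4 -0.1]]
screw [638.21464716   4.15489279 154.        ]
stop [569.64119468  -9.90503663  30.        ]
home [540.25257219 -15.93072066  57.        ]
tbar ends (np.float64(32.29770744723563), np.float64(-4.268389241296591)) (np.float64(-30.053794061506128), np.float64(4.3714351873067825))
handle plates (np.float64(-102.5904366028536), np.float64(-1.6624596059337158)) (np.float64(-155.60115387422627), np.float64(1.0170406001396728))
[462. 238.  15.]
[494. 207.  15.]
[549. 163.  15.]
[338. 152.  15.]
[357. 117.  15.]
[388.  49.  15.]
```

```bash
python3 -c "
from h import *
plan(511.8,-21.8,150,191.6,14)"
```

```text
[-3.36, -2.49, 0.49, -0.01, -0.0, -2.66]
[-3.25, -2.64, 0.49, -0.01, -0.0, -2.66]
[-3.12, -2.79, 0.49, -0.01, -0.0, -2.66]
[-2.99, -2.93, 0.49, -0.01, -0.0, -2.66]
[-2.85, -3.06, 0.49, -0.01, -0.0, -2.66]
[-2.7, -3.19, 0.49, -0.01, -0.0, -2.66]
[-2.55, -3.31, 0.49, -0.01, -0.0, -2.66]
[-2.4, -3.43, 0.49, -0.01, -0.0, -2.66]
[-2.23, -3.54, 0.49, -0.01, -0.0, -2.66]
[-2.07, -3.64, 0.49, -0.01, -0.0, -2.66]
[-1.9, -3.73, 0.49, -0.01, -0.0, -2.66]
[-1.72, -3.81, 0.49, -0.01, -0.0, -2.66]
[-1.54, -3.89, 0.49, -0.01, -0.0, -2.66]
[-1.36, -3.96, 0.49, -0.01, -0.0, -2.66]
```

```bash
python3 -m inch '[[-3.36,-2.49,0.2,0,0,-2.66],[-3.25,-2.64,0.2,0,0,-2.66],[-3.12,-2.79,0.3,0,0,-2.66],[-3,-2.93,0.4,0,0,-2.66],[-2.85,-3.06,0.5,0,0,-2.66],[-2.7,-3.2,0.5,0,0,-2.66],[-2.55,-3.3,0.5,0,0,-2.66],[-2.4,-3.43,0.5,0,0,-2.66],[-2.23,-3.54,0.5,0,0,-2.66],[-2.07,-3.64,0.5,0,0,-2.66],[-1.9,-3.73,0.5,0,0,-2.66],[-1.72,-3.8,0.5,0,0,-2.66],[-1.54,-3.9,0.5,0,0,-2.66],[-1.36,-3.96,0.5,0,0,-2.66],[0,0,0,0,0,0]]' 2.0 10
python3 -c "
from h import *
plan(511.8,-21.8,150,191.6,2)"
```

```text
time_s: 1.65
tcp_pos: [527.3, -37.4, 151.5]
ee_rot: [180.0, -0.1, -166.5]
force: [-0.7, 1.1, -0.2]
grip_width: 20.2
[0.57, 0.94, 0.08, -0.0, -0.04, 0.97]
[0.59, 0.93, 0.08, -0.0, -0.04, 0.97]
```

```bash
python3 -m inch '[[0.57,0.94,0,0,0,1],[0.6,0.9,0,0,0,1],[0,0,0,0,0,0]]'
cat > shot.py <<'E'
import sys,pickle
from h import *
from workcell import robot
n=sys.argv[1]; s=robot.get_state(); c=robot.capture('wrist'); cv2.imwrite(f'pics/{n}.png',c['img']); pickle.dump(s,open(n+'.pkl','wb'))
print(s['time_s'],s['tcp_pos'],s['ee_rot'],s['force'],s['grip_width'])
E
python3 shot.py w1
```

```text
time_s: 1.95
tcp_pos: [508.6, -19.9, 150.3]
ee_rot: [179.8, -0.3, -168.8]
force: [0.1, -0.8, 0.5]
grip_width: 20.1
1.95 [508.64222287 -19.93940478 150.26463787] [ 179.84507722   -0.279294   -168.81051353] [ 0.13463752 -0.79387156  0.47721623] 20.115466656288483
```

View pics/w1.png

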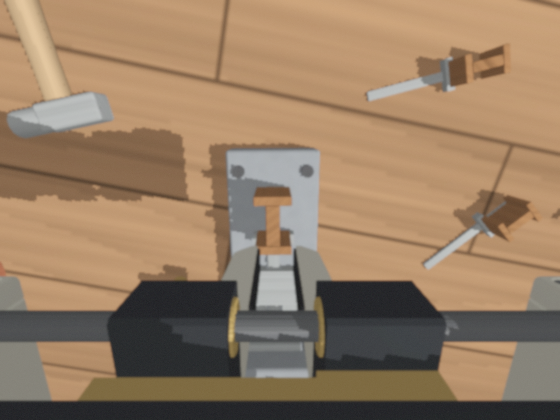

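```bash
python3 - <<'E'
from h import *
import pickle
s=pickle.load(open('w1.pkl','rb')); Wc=Tt(s)@HE
for nm,u,v,z in [('backplate outer L',254,189,78),('backplate outer R',291,189,78),('front inner L',257,234,78),('frontR inner',291,234,78),('bedL',228,151,30),('bedR',318,151,30)]:
    w=onz('wrist',u,v,z,Wc); d=np.radians(-11.587); x,y=w[0]-638.2,w[1]-4.15
    print(nm,w.round(1),(x*np.cos(d)-y*np.sin(d)).round(1),(x*np.sin(d)+y*np.cos(d)).round(1))
E
```

```text
backplate outer L [483.2 -43.3  78. ] -161.4 -15.3
backplate outer R [477.4 -13.8  78. ] -161.2 14.7
front inner L [520.8 -34.   78. ] -122.6 -13.8
frontR inner [515.3  -5.8  78. ] -122.4 14.9
bedL [462.4 -75.1  30. ] -188.2 -42.3
bedR [445.9   7.9  30. ] -187.6 42.3
```

```bash
python3 -m inch '[[0,-0.22,2.5,0,0,0],[0,0,3,0,0,0],[0,0,1,0,0,0],[0,0,0,0,0,0]]' 2.2
python3 shot.py w2; python3 - <<'E'
import cv2
from workcell import robot
c=robot.capture('scene')['img'][170:300,205:345];cv2.imwrite('pics/s2.png',cv2.resize(c,(646,600),interpolation=cv2.INTER_CUBIC))
E
```

```text
time_s: 2.4
tcp_pos: [509.9, -18.2, 87.1]
ee_rot: [-180.0, 0.1, -168.4]
force: [0.8, 0.7, -0.7]
grip_width: 21.8
2.4 [509.94577949 -18.24041352  87.11640088] [-1.79952491e+02  1.19357146e-01 -1.68353197e+02] [ 0.75399049  0.66746828 -0.72132896] 21.79060478919396
```

View pics/w2.png

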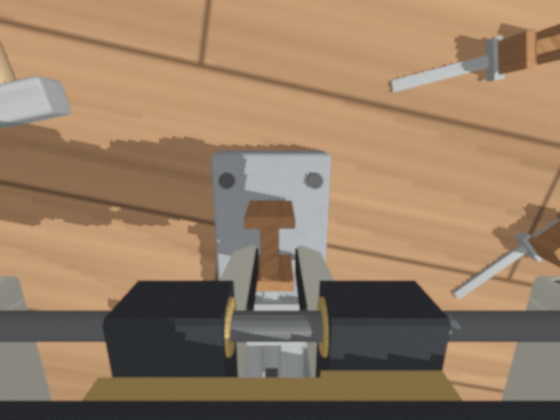

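View pics/s2.png

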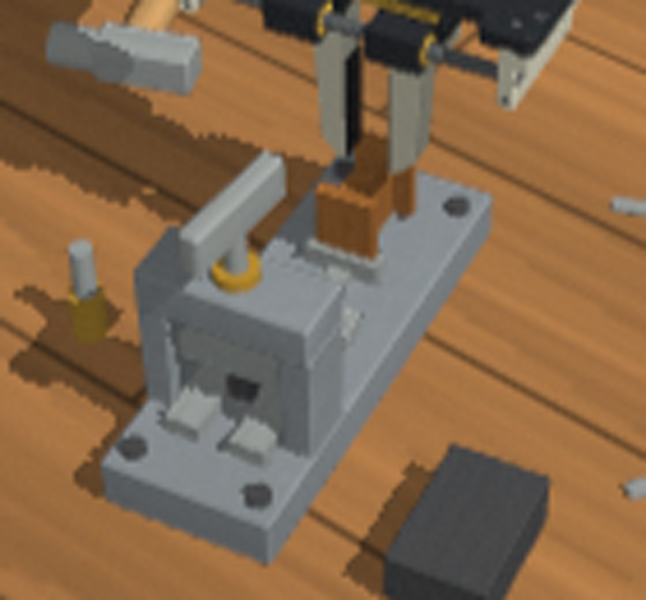

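```bash
python3 -m inch '[[0,-0.4,0,0,0,0],[0,0,0,0,0,0]]'; python3 shot.py w3
```

```text
time_s: 2.7
tcp_pos: [513.4, -23.0, 90.7]
ee_rot: [-179.8, 0.4, -168.3]
force: [0.2, -0.3, 1.3]
grip_width: 21.5
2.7 [513.40961793 -22.99549181  90.69892418] [-179.78847429    0.43505167 -168.32144175] [ 0.19775962 -0.34992745  1.31319535] 21.47986444747563
```

View pics/w3.png

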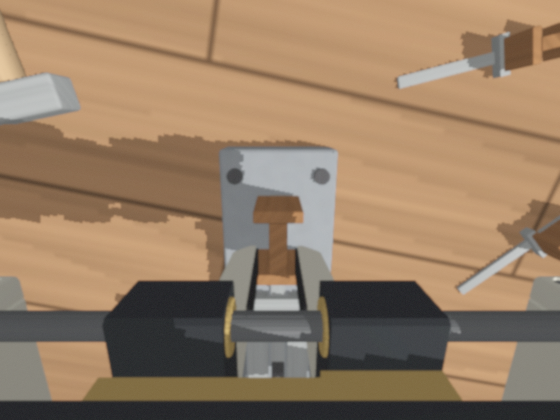

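```bash
python3 -m inch '[[0.2,0,1.5,0,0,0],[0,0,1.5,0,0,0],[0,0,1.1,0,0,0],[0,0,0,0,0,0]]'; python3 shot.py w4
```

```text
time_s: 3.15
tcp_pos: [514.5, -24.6, 51.5]
ee_rot: [-179.6, 0.8, -168.4]
force: [-0.4, 0.1, -0.6]
grip_width: 22.1
3.15 [514.48874722 -24.59661237  51.52220342] [-179.62391215    0.79325404 -168.39439642] [-0.43505719  0.12794117 -0.5960782 ] 22.106137444119234
```

View pics/w4.png

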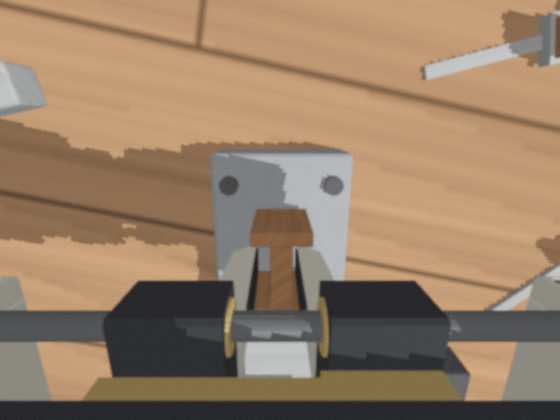

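```bash
python3 -m inch '[[-0.4,0.1,0.1,0,0,0],[-0.4,0,0,0,0,0],[-0.4,0,0,0,0,0],[-0.4,0,0,0,0,0],[-0.4,0,0,0,0,0],[-0.4,0,0,0,0,0],[-0.4,0,0,0,0,0],[-0.3,0,0,0,0,0]]'; python3 shot.py w5
```

```text
time_s: 4.0
tcp_pos: [548.9, -17.1, 53.7]
ee_rot: [-179.5, 1.0, -168.4]
force: [-0.5, -0.8, 0.2]
grip_width: 22.4
4.0 [548.85142124 -17.11475171  53.65605106] [-179.52809517    0.96632998 -168.38167872] [-0.53006192 -0.78549941  0.23238473] 22.355398769781328
```

View pics/w5.png

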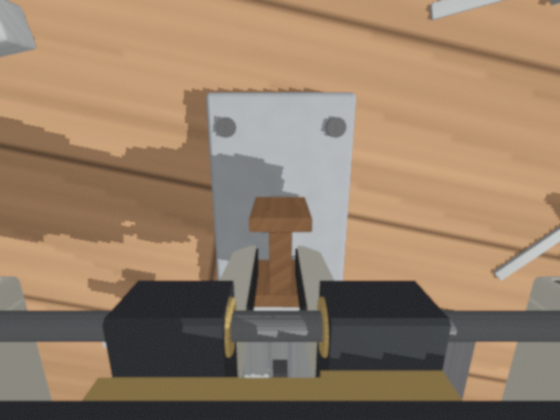

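```bash
python3 -m inch '[[-0.2,0,0.2,0,0,0],[-0.2,0,0.1,0,0,0]]';python3 -m inch '[[-0.3,0,0.1,0,0,0]]'; python3 -c "
from h import *
plan(548,-16,50,191.6,1)"
```

```text
time_s: 4.25
tcp_pos: [550.8, -16.4, 50.5]
ee_rot: [-179.6, 0.7, -168.3]
force: [-9.0, -2.6, 8.0]
grip_width: 22.0
time_s: 4.35
tcp_pos: [550.7, -16.1, 49.2]
ee_rot: [-179.6, 0.3, -168.3]
force: [-11.1, -2.8, 8.4]
grip_width: 22.3
[0.26, 0.06, -0.08, -0.39, 0.31, 0.11]
```

```bash
python3 -m inch '[[0.9,0,0,0,0,0],[0,0,-3,-0.3,0.3,0],[0,0,-4,0,0,0],[0,0,-4,0,0,0],[0,0,-4,0,0,0],[0,0,0,0,0,0]]' 2.2;python3 -c "
from h import *
plan(638.2,4.15,198,183.6,4)"; python3 shot.py w6
```

```text
time_s: 4.95
tcp_pos: [539.2, -17.6, 202.1]
ee_rot: [179.9, -0.1, -168.3]
force: [0.4, 0.0, 0.4]
grip_width: 21.7
[-2.53, 0.03, 0.1, 0.01, -0.04, 2.02]
[-2.53, 0.12, 0.1, 0.01, -0.04, 2.02]
[-2.53, 0.21, 0.1, 0.01, -0.04, 2.02]
[-2.52, 0.3, 0.1, 0.01, -0.04, 2.02]
4.95 [539.17784852 -17.64074974 202.10577078] [ 1.79944559e+02 -1.37788557e-01 -1.68329553e+02] [0.38587299 0.03280987 0.43357601] 21.674046343814187
```

View pics/w6.png

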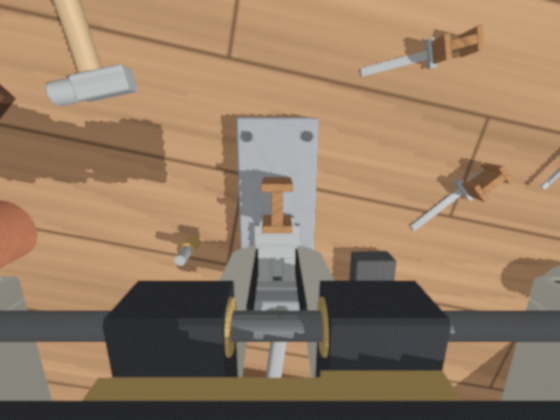

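```bash
python3 -m inch '[[-2.53,0,0,0,0,2],[-2.53,0.12,0,0,0,2],[-2.53,0.21,0,0,0,2],[-2.52,0.3,0,0,0,2],[0,0,0,0,0,0]]' 4 15;python3 -c "
from h import *
plan(638.2,4.15,198,183.6,1)"; python3 shot.py w7
```

```text
time_s: 5.5
tcp_pos: [635.9, 5.0, 191.6]
ee_rot: [179.8, -0.8, -176.7]
force: [0.9, 0.1, -0.9]
grip_width: 39.8
[-0.22, -0.09, -0.64, 0.25, -0.77, -0.33]
5.5 [635.86139933   4.99258942 191.63280452] [ 179.75644958   -0.76631322 -176.72372524] [ 0.91926846  0.13621744 -0.90728971] 39.80589883287706
```

View pics/w7.png

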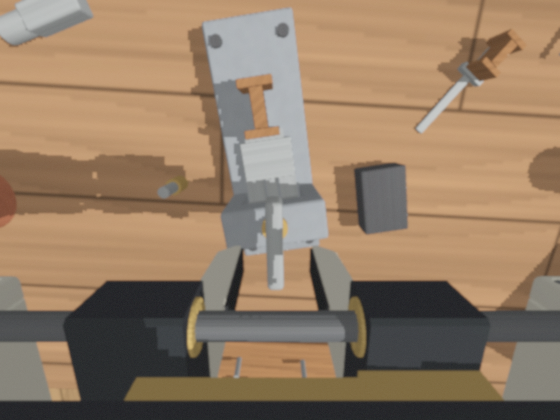

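```bash
python3 - <<'E'
from h import *
import pickle
s=pickle.load(open('w7.pkl','rb')); Wc=Tt(s)@HE
a=onz('wrist',273.5,199,166,Wc);b=onz('wrist',277,284,166,Wc);print(a,b,(a+b)/2,np.degrees(np.arctan2(*(b-a)[1::-1])),np.linalg.norm(b-a))
print(proj('wrist',[[638.2,4.15,166]],Wc))
E
python3 - <<'E'
import cv2
a=cv2.imread('pics/w7.png')[180:300,200:350];cv2.imwrite('pics/w7b.png',cv2.resize(a,(750,600),interpolation=cv2.INTER_CUBIC))
E
```

```text
[603.55731466   1.32081649 166.        ] [665.59935631   7.22301552 166.        ] [634.57833548   4.27191601 166.        ] 5.434322005867179 62.32215405509432
[[274.84950635 248.12842807]]
```

View pics/w7b.png

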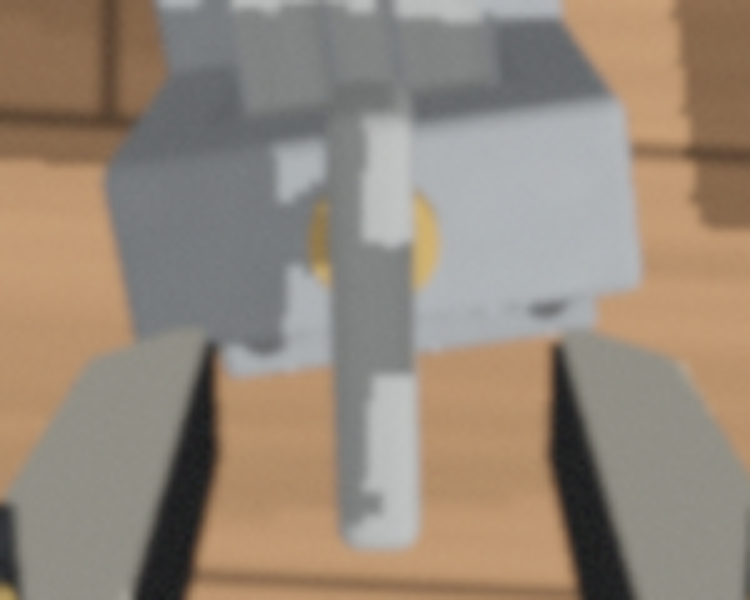

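```bash
python3 -m inch '[[-0.1,-0.05,2,0,-0.7,-1.5],[0,0,2,0,0,0],[0,0,1.5,0,0,0],[0,0,0,0,0,0]]'; python3 -m inch '[[0,0,0.0,0,0,0],[0,0,0,0,0,0],[0,0,0,0,0,0],[0,0,0,0,0,0],[0,0,0,0,0,0]]' 0.8 30; python3 -c "
from h import *
plan(638.2,4.15,135,184.6,1)"
```

```text
time_s: 5.95
tcp_pos: [628.8, 4.3, 130.7]
ee_rot: [179.7, -0.6, -174.9]
force: [-0.1, 0.1, -0.2]
grip_width: 40.0
time_s: 6.45
tcp_pos: [627.7, 3.0, 132.5]
ee_rot: [179.7, -0.5, -174.9]
force: [1.1, -2.2, -6.0]
grip_width: 11.8
[-1.05, 0.02, -0.26, 0.25, -0.54, 0.47]
```

```bash
python3 -m inch '[[0,0,0,0,0,0],[0,0,0,0,0,0],[-0.9,0,-0.3,0,-0.5,0],[0,0,0,0,0,0]]' 2.5 30; python3 -c "
from h import *
plan(638.2,4.15,135,184.6,1)"
```

```text
time_s: 6.85
tcp_pos: [638.4, 4.3, 137.1]
ee_rot: [179.7, 0.2, -174.9]
force: [0.5, 0.0, -0.2]
grip_width: 25.0
[0.02, -0.02, 0.2, 0.28, 0.16, 0.47]
```

```bash
python3 -m inch '[[0,0,0,0,0,0],[0,0,0,0,0,0],[0,0,0,0,0,0]]' 0.8 30; python3 -m inch '[[0,0,0,0,0,8.2],[0,0,0,0,0,8.2],[0,0,0,0,0,8.2],[0,0,0,0,0,8.2],[0,0,0,0,0,8.2]]'; python3 -c "
from h import *
plan(638.2,4.15,135,102.8,1)"
```

```text
time_s: 7.15
tcp_pos: [639.0, 3.9, 137.4]
ee_rot: [179.8, 0.2, -174.9]
force: [-0.9, -2.4, -0.5]
grip_width: 12.1
time_s: 7.65
tcp_pos: [639.1, 4.3, 137.4]
ee_rot: [179.7, 0.0, 142.7]
force: [0.1, 0.1, -0.4]
grip_width: 11.7
[0.06, -0.07, 0.24, 0.33, -0.1, 39.87]
```

```bash
python3 -m inch '[[0,0,0,0,0,8.2],[0,0,0,0,0,8.2],[0,0,0,0,0,8.2],[0,0,0,0,0,8.2],[0,0,0,0,0,7],[0,0,0,0,0,0]]'; python3 -c "
from h import *
from workcell import robot
print(robot.get_state()['torque'])
plan(638.2,4.15,135,102.8,1)"
```

```text
time_s: 8.25
tcp_pos: [639.5, 4.6, 137.4]
ee_rot: [179.7, -0.2, 101.1]
force: [0.9, -0.3, -0.4]
grip_width: 11.8
[-0.37811079  0.03924456 -0.05978977]
[-0.02, -0.13, 0.24, 0.33, -0.17, -1.65]
```

```bash
python3 -m inch '[[0,0,0,0,0,0],[0,0,0,0,0,0],[0,0,-3,0,0,0],[0,0,-3,0,0,0]]' 2.5 ; python3 -c "
from h import *
plan(540.2,-15.9,180,191.6,11)"
```

```text
time_s: 8.65
tcp_pos: [635.6, 5.3, 193.2]
ee_rot: [-179.7, -0.5, 101.7]
force: [0.3, -1.5, -0.5]
grip_width: 25.0
[-0.01, -0.89, 0.12, 0.01, -0.06, -8.17]
[0.11, -0.88, 0.12, 0.01, -0.06, -8.17]
[0.24, -0.86, 0.12, 0.01, -0.06, -8.17]
[0.36, -0.81, 0.12, 0.01, -0.06, -8.17]
[0.47, -0.75, 0.12, 0.01, -0.06, -8.17]
[0.57, -0.68, 0.12, 0.01, -0.06, -8.17]
[0.66, -0.59, 0.12, 0.01, -0.06, -8.17]
[0.74, -0.49, 0.12, 0.01, -0.06, -8.17]
[0.8, -0.38, 0.12, 0.01, -0.06, -8.17]
[0.85, -0.26, 0.12, 0.01, -0.06, -8.17]
[0.88, -0.14, 0.12, 0.01, -0.06, -8.17]
```

```bash
python3 -m inch '[[0,-0.9,0,0,0,-8.2],[0.1,-0.9,0,0,0,-8.2],[0.24,-0.86,0,0,0,-8.2],[0.36,-0.8,0,0,0,-8.2],[0.5,-0.75,0,0,0,-8.2],[0.57,-0.68,0,0,0,-8.2],[0.66,-0.6,0,0,0,-8.2],[0.74,-0.5,0.2,0,0,-8.2],[0.8,-0.4,0.3,0,0,-8.2],[0.85,-0.26,0.4,0,0,-8.2],[0.9,-0.14,0.4,0,0,-8.2],[0,0,0,0,0,0]]' 2.2 ; python3 -c "
from h import *
plan(540.2,-15.9,90,191.6,3)"; python3 shot.py w8
```

```text
time_s: 9.85
tcp_pos: [538.5, -18.6, 185.6]
ee_rot: [179.6, 0.3, -163.7]
force: [-0.2, -0.6, 0.8]
grip_width: 22.2
[-0.06, 0.05, 3.19, 0.15, 0.09, 1.58]
[-0.07, 0.06, 3.19, 0.15, 0.09, 1.58]
[-0.07, 0.07, 3.19, 0.15, 0.09, 1.58]
9.85 [538.5049318  -18.58526246 185.64900111] [ 179.55685192    0.29325306 -163.65779411] [-0.15374536 -0.56058645  0.79169283] 22.21275832976195
```

View pics/w8.png

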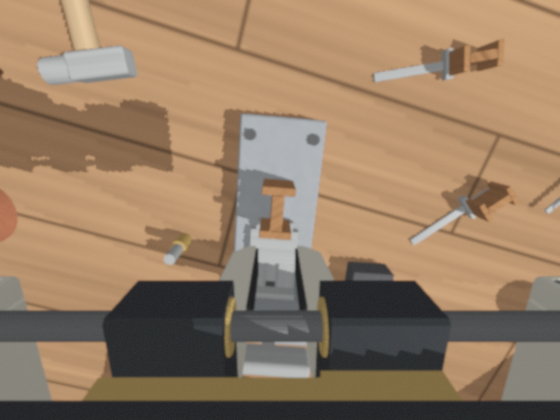

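```bash
python3 -m inch '[[-0.07,0.05,3.2,0.1,0.1,1.6],[-0.07,0.06,3.2,0.1,0.1,1.6],[-0.07,0.07,3.2,0.1,0.1,1.6],[0,0,0,0,0,0]]'; python3 -c "
from h import *
plan(540.2,-15.9,48,191.6,3)"; python3 shot.py w9
```

```text
time_s: 10.3
tcp_pos: [546.0, -15.8, 90.7]
ee_rot: [-180.0, 0.5, -169.6]
force: [-1.2, -0.5, 0.0]
grip_width: 21.7
[0.2, 0.03, 1.42, -0.01, 0.17, -0.41]
[0.2, 0.03, 1.42, -0.01, 0.17, -0.41]
[0.19, 0.03, 1.42, -0.01, 0.17, -0.41]
10.3 [545.97644877 -15.77755074  90.65796065] [-179.97444499    0.49622068 -169.63249009] [-1.19590663 -0.51127589  0.01682233] 21.74662675551737
```

View pics/w9.png

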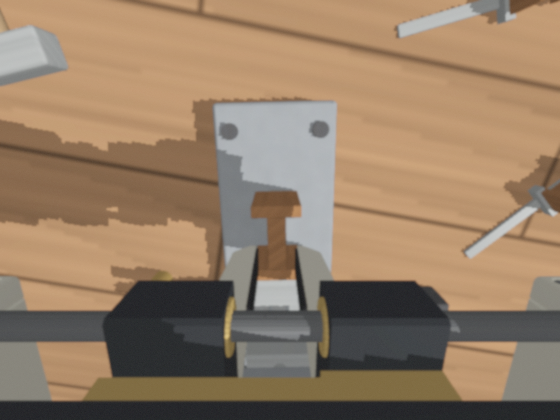

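Aligned in y (web at column 277). Descend and draw back, reading force along the way.

```bash
python3 -m inch '[[0.3,0.03,1.4,0,0.2,-0.4],[0.3,0.03,1.4,0,0.2,-0.4],[0.2,0,1.2,0,0.1,-0.4],[0,0,0,0,0,0]]'; python3 -m inch '[[0.4,0,0,0,0,0],[0.4,0,0,0,0,0]]';python3 -m inch '[[0.4,0,0,0,0,0]]';python3 -m inch '[[0.4,0,0,0,0,0]]'
```

```text
time_s: 10.75
tcp_pos: [543.3, -17.9, 54.4]
ee_rot: [-179.7, 0.6, -168.3]
force: [-0.1, 0.5, -0.9]
grip_width: 22.0
time_s: 10.95
tcp_pos: [535.7, -19.8, 54.6]
ee_rot: [-179.7, 0.6, -168.3]
force: [1.1, 0.7, 0.1]
grip_width: 21.8
time_s: 11.05
tcp_pos: [531.8, -20.8, 55.0]
ee_rot: [-179.7, 0.7, -168.3]
force: [1.1, 0.2, -0.4]
grip_width: 22.1
time_s: 11.15
tcp_pos: [527.8, -21.7, 55.4]
ee_rot: [-179.6, 0.7, -168.3]
force: [1.0, 0.6, -0.1]
grip_width: 22.1
```

```bash
for i in 1; do python3 -m inch '[[0.3,0,0.2,0,0,0]]';python3 -m inch '[[0.3,0,0.1,0,0,0]]';python3 -m inch '[[0.3,0,0.1,0,0,0]]';python3 -m inch '[[0.3,0,0.1,0,0,0]]'; done | grep -E "tcp|force"; python3 shot.py w10
```

```text
tcp_pos: [525.7, -22.6, 54.2]
force: [2.9, 0.6, 1.5]
tcp_pos: [523.6, -23.4, 53.8]
force: [3.4, 0.6, 2.0]
tcp_pos: [521.7, -24.2, 53.4]
force: [3.1, 0.6, 2.5]
tcp_pos: [519.4, -25.0, 52.8]
force: [2.2, 1.7, 3.0]
11.55 [519.44017016 -25.04645167  52.76566747] [-179.42407412    1.27917922 -168.3514796 ] [2.175037   1.72638447 3.00030732] 22.09961175099303
```

View pics/w10.png

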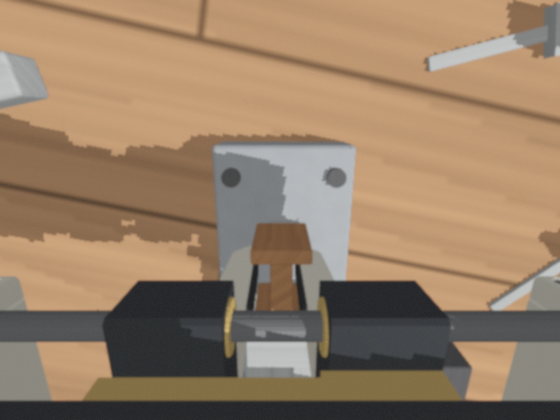

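```bash
(python3 -m inch '[[0.25,0,-0.25,-0.5,0.6,0]]';python3 -m inch '[[0.2,0,0,0,0,0]]';python3 -m inch '[[0.2,0,0,0,0,0]]';python3 -m inch '[[0.2,0,0,0,0,0]]') | grep -E "tcp|force|rot"
```

```text
tcp_pos: [514.7, -25.2, 54.4]
ee_rot: [180.0, 0.5, -168.3]
force: [0.6, -0.4, 0.3]
tcp_pos: [512.6, -25.8, 54.4]
ee_rot: [180.0, 0.4, -168.3]
force: [2.0, 0.5, 1.6]
tcp_pos: [510.4, -26.3, 54.3]
ee_rot: [179.9, 0.4, -168.3]
force: [2.2, 0.8, 0.7]
tcp_pos: [508.3, -26.7, 54.3]
ee_rot: [179.9, 0.4, -168.3]
force: [1.7, -0.9, 1.1]
```

```bash
python3 -m inch '[[-0.6,0,0,0,0.4,0],[-0.6,0,0,0,0,0],[-0.6,0,0,0,0,0],[-0.3,0,0,0,0,0]]'; (for i in 1; do python3 -m inch '[[-0.3,0,0,0,0,0]]';python3 -m inch '[[-0.3,0,0,0,0,0]]';python3 -m inch '[[-0.3,0,0,0,0,0]]';python3 -m inch '[[-0.3,0,0,0,0,0]]';python3 -m inch '[[-0.3,0,0,0,0,0]]';done) | grep -E "tcp|force|rot"
```

```text
time_s: 12.4
tcp_pos: [527.8, -22.0, 53.2]
ee_rot: [179.9, -0.3, -168.4]
force: [-1.3, -0.9, 1.2]
grip_width: 22.0
tcp_pos: [530.6, -21.2, 52.9]
ee_rot: [179.8, -0.4, -168.3]
force: [-0.7, -0.8, 0.6]
tcp_pos: [533.5, -20.5, 52.7]
ee_rot: [179.8, -0.5, -168.3]
force: [-0.8, 0.1, 1.6]
tcp_pos: [536.5, -19.7, 52.5]
ee_rot: [179.8, -0.5, -168.3]
force: [-1.0, -0.9, 1.3]
tcp_pos: [539.5, -19.1, 52.5]
ee_rot: [179.8, -0.5, -168.3]
force: [-2.2, -0.8, 0.7]
tcp_pos: [542.6, -18.4, 52.4]
ee_rot: [179.8, -0.5, -168.3]
force: [-0.7, -0.8, 1.4]
```

```bash
python3 -m inch '[[-0.3,0,0,0,0,0],[-0.3,0,0,0,0,0],[-0.3,0,0,0,0,0]]';python3 -m inch '[[-0.2,0,0,0,0,0]]' 
```

```text
time_s: 13.2
tcp_pos: [550.6, -16.6, 52.3]
ee_rot: [179.8, -0.7, -168.3]
force: [-10.2, -4.5, 7.7]
grip_width: 21.9
time_s: 13.3
tcp_pos: [550.4, -16.6, 52.2]
ee_rot: [179.8, -1.0, -168.2]
force: [-9.7, -3.5, 8.6]
grip_width: 22.0
```

```bash
python3 -m inch '[[0.9,0,0,0,-0.7,0],[0,0,-3,0,0,0],[0,0,-4,0,0,0],[0,0,-4,0,0,0],[0,0,-3.5,0,0,0]]' 2.5;python3 -c "
from h import *
plan(638.6,4.2,195,101.1,11)"
```

```text
time_s: 13.8
tcp_pos: [539.8, -18.0, 195.8]
ee_rot: [179.4, -0.9, -168.3]
force: [-0.1, 0.1, 0.1]
grip_width: 25.3
[-0.92, 0.02, -0.01, -0.02, -0.1, 8.24]
[-0.91, 0.15, -0.0, -0.02, -0.1, 8.24]
[-0.88, 0.28, -0.0, -0.02, -0.1, 8.24]
[-0.83, 0.4, -0.0, -0.02, -0.1, 8.24]
[-0.76, 0.51, 0.0, -0.02, -0.1, 8.24]
[-0.68, 0.62, 0.0, -0.02, -0.1, 8.24]
[-0.59, 0.71, 0.0, -0.02, -0.1, 8.24]
[-0.48, 0.79, 0.0, -0.02, -0.1, 8.24]
[-0.36, 0.85, 0.01, -0.02, -0.1, 8.24]
[-0.24, 0.89, 0.01, -0.02, -0.1, 8.24]
[-0.11, 0.91, 0.01, -0.02, -0.1, 8.24]
```

```bash
python3 -m inch '[[-0.92,0,0,0,-0.1,8.2],[-0.9,0.15,0,0,-0.1,8.2],[-0.9,0.28,0,0,-0.1,8.2],[-0.83,0.4,0,0,-0.1,8.2],[-0.76,0.5,0,0,-0.1,8.2],[-0.7,0.6,0,0,-0.1,8.2],[-0.6,0.7,0,0,-0.1,8.2],[-0.5,0.8,0,0,0,8.2],[-0.36,0.85,0,0,0,8.2],[-0.24,0.9,0,0,0,8.2],[-0.1,0.9,0,0,0,8],[0,0,0,0,0,0]]' 2.5;python3 -c "
from h import *
plan(638.6,4.2,136,101.1,3)"; python3 shot.py w11
```

```text
time_s: 15.0
tcp_pos: [653.1, 2.4, 205.7]
ee_rot: [178.9, 0.1, 98.0]
force: [0.3, 0.5, -0.2]
grip_width: 25.0
[0.13, -0.52, 2.31, 0.38, 0.05, -1.02]
[0.14, -0.5, 2.32, 0.38, 0.05, -1.02]
[0.14, -0.48, 2.32, 0.38, 0.05, -1.02]
15.0 [653.11789495   2.42760856 205.67610183] [1.78870434e+02 1.23201849e-01 9.80314614e+01] [ 0.27953118  0.48610335 -0.22021841] 24.978377048732604
```

View pics/w11.png

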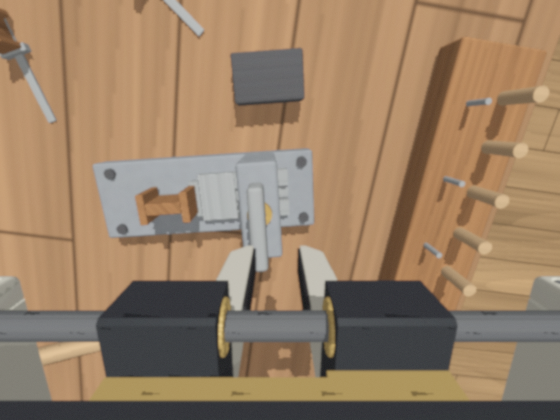

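```bash
cat > bar.py <<'E'
import sys,pickle
from h import *
s=pickle.load(open(sys.argv[1]+'.pkl','rb')); Wc=Tt(s)@HE
u=list(map(float,sys.argv[2:6]))
a=onz('wrist',u[0],u[1],166,Wc);b=onz('wrist',u[2],u[3],166,Wc)
print(a,b,(a+b)/2,np.degrees(np.arctan2(*(b-a)[1::-1])),np.linalg.norm(b-a))
E
python3 bar.py w11 256.5 186 261 268
python3 -m inch '[[0.1,-0.55,1.5,0.4,0,-1],[0.1,-0.55,1.5,0.4,0,-1],[0.1,-0.45,1.5,0.4,0,-1],[0,0,0,0,0,0]]' 2.5;python3 -c "
from h import *
plan(638.6,4.2,136,101.1,3)"
```

```text
[634.84357376  38.32333538 166.        ] [645.8408118  -23.70074363 166.        ] [640.34219278   7.31129588 166.        ] -79.94560984529515 62.99147260251832
time_s: 15.45
tcp_pos: [633.7, 2.9, 155.4]
ee_rot: [-179.6, 0.1, 102.0]
force: [-0.5, -0.1, -0.2]
grip_width: 24.6
[0.01, 0.17, 0.65, -0.13, 0.03, 0.31]
[0.01, 0.17, 0.65, -0.13, 0.03, 0.31]
[0.01, 0.17, 0.65, -0.13, 0.03, 0.31]
```

```bash
python3 -m inch '[[0,0.4,0.7,0,0,0.5],[0,0,0.6,0,0,0],[0,0,0.5,0,0,0],[0,0,0,0,0,0]]' 2.5;python3 -c "
from h import *
plan(638.6,4.2,136,101.1,1)"
```

```text
time_s: 15.85
tcp_pos: [637.6, 3.7, 135.4]
ee_rot: [-179.6, 0.1, 101.5]
force: [-0.2, 0.4, -0.4]
grip_width: 25.1
[0.03, 0.11, -0.06, -0.4, 0.09, 0.43]
```

```bash
python3 -m inch '[[0,0,0,0,0,0],[0,0,0,0,0,0],[0,0,0,0,0,0]]' 0.8 30; python3 -m inch '[[0,0,0,0,0,7.2],[0,0,0,0,0,7.2],[0,0,0,0,0,7.2],[0,0,0,0,0,7.2],[0,0,0,0,0,0]]'
```

```text
time_s: 16.15
tcp_pos: [639.4, 3.9, 135.8]
ee_rot: [-179.8, 0.1, 101.5]
force: [1.7, 1.3, -5.1]
grip_width: 11.8
time_s: 16.65
tcp_pos: [639.5, 3.9, 135.8]
ee_rot: [-179.9, 0.2, 71.7]
force: [0.4, -0.7, -2.7]
grip_width: 11.4
```

```bash
python3 -m inch '[[0,0,0,0,0,0],[0,0,0,0,0,0],[0,0,-3,0,0,0],[0,0,-3,0,0,0]]' 2.5 ; python3 -c "
from h import *
plan(540.2,-15.9,180,191.6,14)"
```

```text
time_s: 17.05
tcp_pos: [636.5, 4.2, 193.1]
ee_rot: [-179.3, 0.3, 72.3]
force: [0.1, 0.9, 0.3]
grip_width: 25.2
[-0.35, -0.61, 0.1, -0.05, -0.04, -8.52]
[-0.25, -0.65, 0.1, -0.05, -0.04, -8.52]
[-0.15, -0.68, 0.1, -0.05, -0.04, -8.52]
[-0.05, -0.7, 0.1, -0.05, -0.04, -8.52]
[0.06, -0.7, 0.1, -0.05, -0.04, -8.52]
[0.16, -0.68, 0.1, -0.05, -0.04, -8.52]
[0.26, -0.65, 0.1, -0.05, -0.04, -8.52]
[0.35, -0.61, 0.1, -0.05, -0.04, -8.52]
[0.44, -0.55, 0.1, -0.05, -0.04, -8.52]
[0.52, -0.48, 0.1, -0.05, -0.04, -8.52]
[0.58, -0.4, 0.1, -0.05, -0.04, -8.52]
[0.63, -0.31, 0.1, -0.05, -0.04, -8.52]
[0.67, -0.21, 0.09, -0.05, -0.04, -8.52]
[0.69, -0.11, 0.09, -0.05, -0.04, -8.52]
```

```bash
python3 -m inch '[[-0.35,-0.6,0,0,0,-8.5],[-0.25,-0.65,0,0,0,-8.5],[-0.15,-0.68,0,0,0,-8.5],[-0.05,-0.7,0,0,0,-8.5],[0.06,-0.7,0,0,0,-8.5],[0.16,-0.68,0,0,0,-8.5],[0.26,-0.65,0,0,0,-8.5],[0.35,-0.6,0,0,0,-8.5],[0.44,-0.55,0,0,0,-8.5],[0.5,-0.5,0,0,0,-8.5],[0.58,-0.4,0,0,0,-8.4],[0.63,-0.3,0,0,0,-8],[0.67,-0.2,0,0,0,-6],[0.7,-0.1,0,0,0,-5],[0,0,0,0,0,0]]' 2.2 ; python3 -c "
from h import *
plan(539.2,-16.1,90,191.6,3)"
```

```text
time_s: 18.55
tcp_pos: [539.6, -19.0, 205.8]
ee_rot: [-179.6, 0.1, -172.4]
force: [0.1, 1.2, 0.1]
grip_width: 22.2
[0.01, 0.13, 3.86, -0.13, 0.04, -1.33]
[0.0, 0.12, 3.86, -0.13, 0.04, -1.33]
[-0.0, 0.11, 3.86, -0.13, 0.04, -1.33]
```

```bash
python3 -m inch '[[0,0.13,3.8,-0.1,0,-1.3],[0,0.12,3.8,-0.1,0,-1.3],[0,0.1,3.6,-0.1,0,-1.3],[0,0,0,0,0,0]]' 2.2 ; python3 -c "
from h import *
plan(539.2,-16.1,52,191.6,3)"; python3 shot.py w12
```

```text
time_s: 18.95
tcp_pos: [543.3, -16.8, 94.6]
ee_rot: [-179.7, 0.6, -168.6]
force: [0.3, 0.2, -0.3]
grip_width: 22.1
[0.15, 0.06, 1.42, -0.11, 0.21, -0.08]
[0.14, 0.06, 1.42, -0.11, 0.21, -0.08]
[0.14, 0.05, 1.42, -0.11, 0.21, -0.08]
18.95 [543.33555009 -16.79796128  94.57095419] [-179.66956374    0.61679431 -168.64347033] [ 0.25349686  0.21640361 -0.32493705] 22.1343238680122
```

View pics/w12.png

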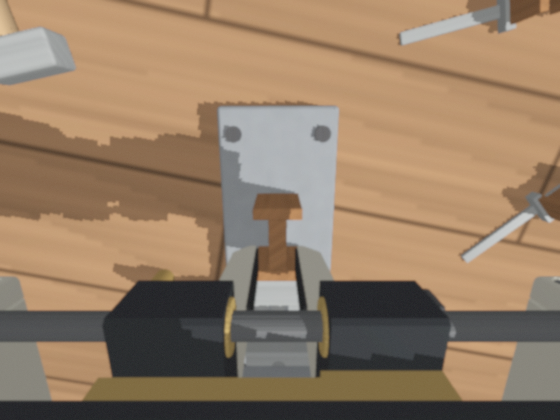

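```bash
python3 -m inch '[[0.2,0,1.4,-0.1,0.2,0],[0.2,0,1.4,-0.1,0.2,0],[0.1,0,1.2,-0.1,0.2,0],[0,0,0,0,0,0]]'; (python3 -m inch '[[0.4,0,0,0,0,0],[0.4,0,0,0,0,0]]';for i in 1; do python3 -m inch '[[0.3,0,0,0,0,0]]';python3 -m inch '[[0.3,0,0,0,0,0]]';python3 -m inch '[[0.3,0,0,0,0,0]]'; python3 -m inch '[[0.3,0,0,0,0,0]]';done) | grep -E "tcp|force|rot"
```

```text
time_s: 19.4
tcp_pos: [544.9, -19.5, 59.5]
ee_rot: [-179.7, 0.7, -168.8]
force: [-0.1, 0.2, 0.3]
grip_width: 22.6
tcp_pos: [537.5, -21.2, 59.7]
ee_rot: [-179.6, 0.7, -168.8]
force: [0.9, -0.9, 0.6]
tcp_pos: [534.4, -22.0, 60.1]
ee_rot: [-179.6, 0.8, -168.8]
force: [0.3, -0.9, 0.2]
tcp_pos: [532.2, -22.7, 60.6]
ee_rot: [-179.6, 0.9, -168.8]
force: [3.5, 1.1, -3.6]
tcp_pos: [530.2, -23.5, 61.1]
ee_rot: [-179.5, 1.1, -168.8]
force: [4.1, 0.5, -3.1]
tcp_pos: [528.0, -24.3, 61.5]
ee_rot: [-179.5, 1.2, -168.9]
force: [4.1, 0.2, -2.3]
```

```bash
(python3 -m inch '[[0.3,0,0.3,-0.5,1.2,0]]'; python3 -m inch '[[0.3,0,0.1,0,0.2,0]]';python3 -m inch '[[0.3,0,0.05,0,0.2,0]]';python3 -m inch '[[0.3,0,0.05,0,0.2,0]]'; python3 -m inch '[[0.3,0,0.05,0,0.2,0]]') | grep -E "tcp|force|rot"
```

```text
tcp_pos: [526.6, -24.8, 59.8]
ee_rot: [-179.9, 0.2, -168.9]
force: [6.5, 2.9, 5.0]
tcp_pos: [525.5, -25.7, 59.6]
ee_rot: [-179.9, 0.2, -168.9]
force: [5.6, 0.2, -1.1]
tcp_pos: [523.7, -26.5, 59.6]
ee_rot: [-179.9, 0.1, -168.9]
force: [5.3, 1.2, -1.3]
tcp_pos: [521.8, -27.3, 59.6]
ee_rot: [-179.8, -0.0, -168.9]
force: [5.8, 1.3, 0.4]
tcp_pos: [519.9, -28.1, 59.6]
ee_rot: [-179.8, -0.1, -169.0]
force: [5.4, 1.2, -0.0]
```

```bash
(python3 -m inch '[[0.2,0.5,0.0,0,0.2,0.4]]'; python3 -m inch '[[0.25,0.05,0.05,0,0.2,0.2]]';python3 -m inch '[[0.25,0.05,0.05,0,0.2,0]]') | grep -E "tcp|force|rot"; python3 shot.py w13
```

```text
tcp_pos: [517.2, -24.0, 59.7]
ee_rot: [-179.8, -0.3, -169.4]
force: [3.3, -0.0, -1.4]
tcp_pos: [515.2, -23.6, 59.6]
ee_rot: [-179.8, -0.4, -169.6]
force: [6.3, 0.8, 1.2]
tcp_pos: [513.6, -23.6, 59.6]
ee_rot: [-179.7, -0.5, -169.6]
force: [5.4, -1.0, 0.4]
20.8 [513.60480863 -23.63122144  59.55834222] [-179.70606792   -0.49606129 -169.64417549] [ 5.37576849 -0.97240044  0.44044269] 22.38638432905585
```

View pics/w13.png

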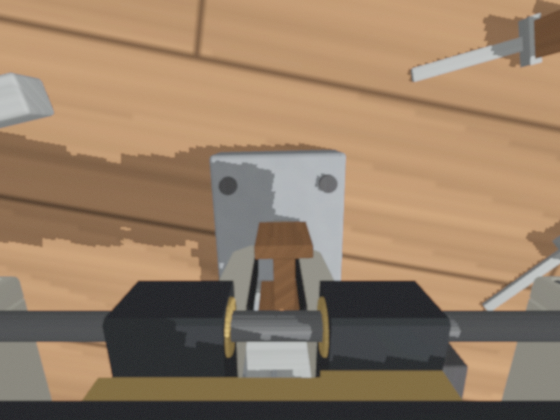

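```bash
python3 -m inch '[[-0.6,0.2,0.2,0,-0.3,-0.8],[-0.6,0,0.2,0,0,0],[-0.6,0,0.1,0,0,0]]'; (for i in 1 2 ; do python3 -m inch '[[-0.3,0,0,0,0,0]]';python3 -m inch '[[-0.3,0,0,0,0,0]]';python3 -m inch '[[-0.3,0,0,0,0,0]]';done) | grep -E "tcp|force|rot"
```

```text
time_s: 21.15
tcp_pos: [527.4, -17.3, 53.2]
ee_rot: [-179.8, -0.6, -168.7]
force: [0.4, 0.0, -0.6]
grip_width: 22.0
tcp_pos: [530.2, -16.5, 52.6]
ee_rot: [-179.9, -0.7, -168.7]
force: [-3.7, -1.0, 2.5]
tcp_pos: [530.5, -15.9, 51.9]
ee_rot: [-179.9, -1.1, -168.7]
force: [-10.9, -4.0, 8.7]
tcp_pos: [530.5, -15.6, 51.4]
ee_rot: [-180.0, -1.5, -168.6]
force: [-8.6, -4.5, 7.4]
tcp_pos: [530.3, -15.4, 50.9]
ee_rot: [180.0, -1.9, -168.6]
force: [-10.0, -4.7, 8.6]
tcp_pos: [530.0, -15.3, 50.5]
ee_rot: [179.9, -2.3, -168.5]
force: [-8.3, -4.0, 6.6]
tcp_pos: [529.8, -15.1, 50.1]
ee_rot: [179.9, -2.8, -168.5]
force: [-8.4, -3.0, 8.6]
```

```bash
(python3 -m inch '[[0.3,0,-0.2,0,-2.8,0]]'; python3 -m inch '[[0,0,0.3,0,0,0]]';python3 -m inch '[[-0.3,0,0.0,0,0,0]]';python3 -m inch '[[-0.3,0,-0.1,0,-0.4,0]]';python3 -m inch '[[-0.4,0,-0.15,0,-0.4,0]]') | grep -E "tcp|force|rot"; python3 shot.py w14
```

```text
tcp_pos: [527.6, -15.8, 51.8]
ee_rot: [179.9, 0.0, -168.5]
force: [0.2, 0.0, -1.2]
tcp_pos: [526.3, -15.7, 48.8]
ee_rot: [179.9, -0.0, -168.5]
force: [-0.8, -0.1, -0.2]
tcp_pos: [528.9, -15.1, 48.4]
ee_rot: [179.8, -0.1, -168.5]
force: [0.1, 0.1, -0.5]
tcp_pos: [531.9, -14.5, 49.0]
ee_rot: [179.8, 0.2, -168.5]
force: [-4.8, -2.1, -0.5]
tcp_pos: [534.0, -13.8, 49.6]
ee_rot: [179.8, 0.3, -168.5]
force: [-6.0, -3.8, -1.1]
22.25 [534.03378187 -13.82725081  49.62663475] [ 179.78928213    0.2888942  -168.48489958] [-6.00778291 -3.76324267 -1.12390812] 22.04713792285901
```

View pics/w14.png

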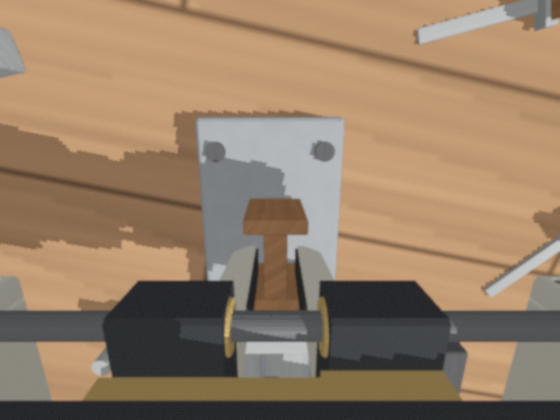

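```bash
(python3 -m inch '[[-0.4,-0.05,-0.05,0,-0.3,0],[-0.4,-0.05,-0.05,0,-0.3,0]]'; python3 -m inch '[[-0.4,-0.05,-0.05,0,-0.3,0],[-0.4,-0.05,-0.05,0,-0.3,0]]';python3 -m inch '[[-0.4,0,-0.05,0,-0.3,0]]') | grep -E "tcp|force|rot"
```

```text
tcp_pos: [539.5, -13.0, 49.1]
ee_rot: [179.7, 0.4, -168.4]
force: [-5.2, -2.3, -0.9]
tcp_pos: [543.6, -12.3, 48.8]
ee_rot: [179.5, 0.4, -168.4]
force: [-8.5, -2.2, 6.6]
tcp_pos: [545.4, -11.8, 48.8]
ee_rot: [179.5, 0.4, -168.3]
force: [-7.9, -4.1, 4.6]
```

```bash
(python3 -m inch '[[-0.4,-0.1,-0.1,0.2,-0.2,0]]'; python3 -m inch '[[-0.4,-0.05,-0.1,0,-0.3,0]]';python3 -m inch '[[-0.4,0,-0.05,0,-0.3,0]]';python3 -m inch '[[-0.4,0,-0.05,0,-0.3,0]]') | grep -E "tcp|force|rot"; python3 shot.py w15
```

```text
tcp_pos: [547.8, -11.9, 49.1]
ee_rot: [179.6, 0.4, -168.3]
force: [-3.7, -0.1, -1.9]
tcp_pos: [549.8, -11.4, 49.2]
ee_rot: [179.6, 0.4, -168.3]
force: [-11.7, -4.5, 3.3]
tcp_pos: [549.8, -11.2, 48.9]
ee_rot: [179.5, 0.1, -168.2]
force: [-20.0, -9.5, 14.8]
tcp_pos: [549.7, -11.2, 48.9]
ee_rot: [179.5, -0.1, -168.1]
force: [-16.4, -7.7, 11.2]
23.2 [549.67812907 -11.24308683  48.93058701] [ 1.79490640e+02 -1.18620113e-01 -1.68136079e+02] [-16.38209677  -7.69491784  11.22733822] 22.285925849927466
```

View pics/w15.png

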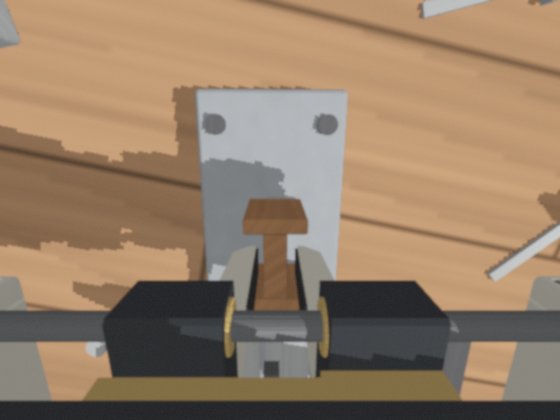

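```bash
python3 -m inch '[[0.9,0,0,0,0,0],[0,0,-2,0,0,0],[0,0,-4,0,0,0],[0,0,-4,0,0,0],[0,0,-3.5,0,0,0]]' 2.2;python3 -m inch '[[4,0,-1,0,0,0],[4,0,-1,0,0,0],[0,0,0,0,0,0]]'; python3 shot.py w16; python3 - <<'E'
import cv2
from workcell import robot
for n,(a,b,c,d) in dict(scene=(170,300,205,345),top=(140,290,180,330)).items():
    i=robot.capture(n)['img']; cv2.imwrite(f'pics/{n}_end.png',i); i=i[a:b,c:d]; cv2.imwrite(f'pics/{n}_e.png',cv2.resize(i,(600,600*(b-a)//(d-c)),interpolation=cv2.INTER_CUBIC))
E
```

```text
time_s: 23.75
tcp_pos: [541.0, -13.3, 183.4]
ee_rot: [179.2, -0.4, -168.2]
force: [0.7, -0.6, 0.1]
grip_width: 21.9
time_s: 24.05
tcp_pos: [468.6, -31.0, 211.7]
ee_rot: [179.7, 0.7, -168.0]
force: [1.5, 0.1, -0.3]
grip_width: 22.0
24.05 [468.58073549 -31.0215281  211.70469327] [ 179.66212636    0.68168643 -168.02867549] [ 1.51639357  0.09104663 -0.34934607] 21.98577841512218
```

View pics/w16.png

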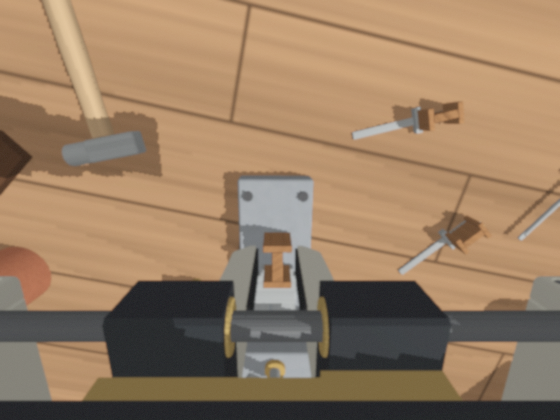

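View pics/scene_e.png

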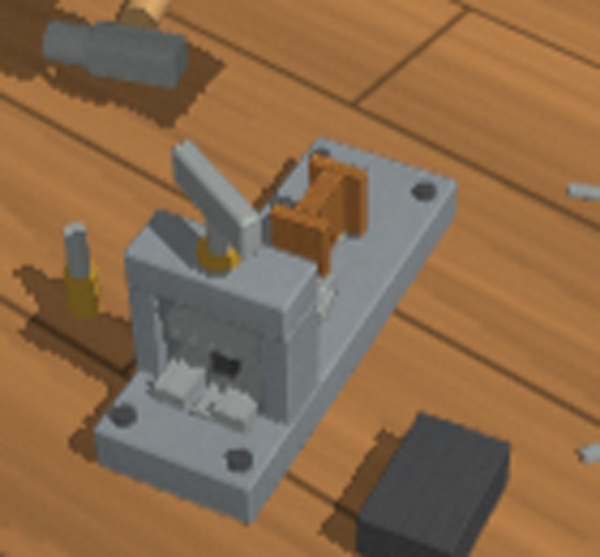

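View pics/top_e.png

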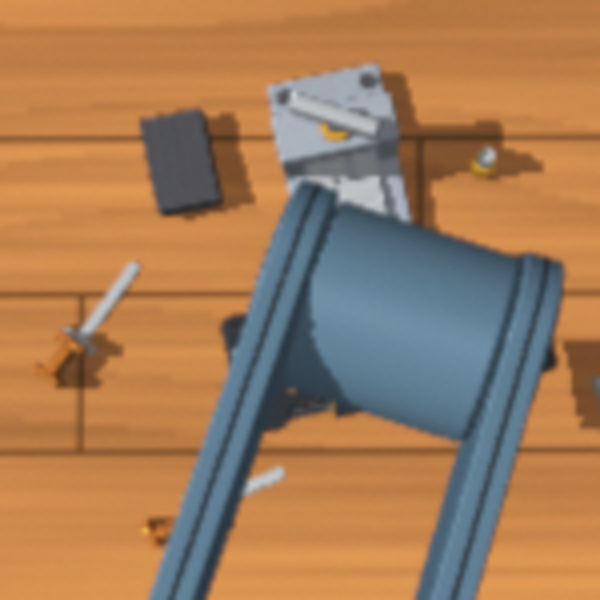

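```bash
python3 - <<'E'
import cv2
for n,b in (('w16',(160,300,210,340)),('w6',(100,260,210,340))):
    a=cv2.imread(f'pics/{n}.png')[b[0]:b[1],b[2]:b[3]];cv2.imwrite(f'pics/{n}c.png',cv2.resize(a,None,fx=4,fy=4,interpolation=cv2.INTER_CUBIC)[:600])
E
```

```text
(no output)
```

View pics/w16c.png

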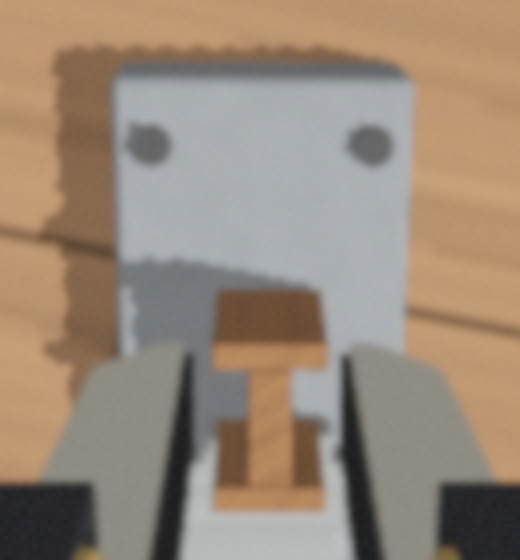

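View pics/w6c.png

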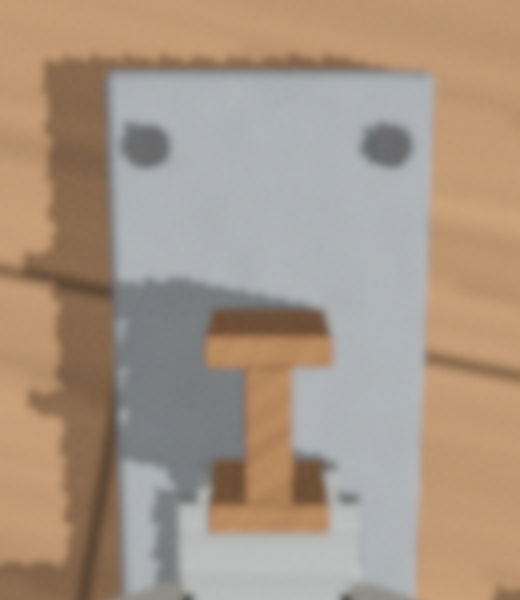

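```bash
python3 - <<'E'
from h import *
import pickle
def inv(w):
    d=np.radians(-11.587); x,y=w[0]-638.2,w[1]-4.15
    return x*np.cos(d)-y*np.sin(d)
for n,u,r,b,f in(('w16',277,245.8,180,282.5),('w6',277,183.5,118.2,226)):
    s=pickle.load(open(n+'.pkl','rb'));Wc=Tt(s)@HE
    B=inv(onz('wrist',u,b,30,Wc));print(n,B,inv(onz('wrist',u,r,78,Wc))-B,inv(onz('wrist',u,f,78,Wc))-B)
E
```

```text
w16 -188.22876777083115 62.82551316516236 107.48803628345937
w6 -187.85305048320066 62.30832304364576 106.33481833529576
```

```bash
python3 -c "
from workcell import robot
print(robot.get_state()['force']); print(robot.finish_job())"
```

```text
[ 0.24425266  0.45307535 -0.90279886]
the job is handed in; nothing more can be done
None
```

The press is set and the job was handed in at about 24 s, with the robot touching nothing.

**What I did:**
- I pushed the gauge home against the rails and turned the screw to about 1.6 rad. A trial draw there took about 2 N, but that reading drifted with side load. Pushing back took about 1 N, so the blade was practically free.
- I then turned the screw to about 2.09 rad. The next draw, of about 17 mm, dragged steadily at about 5.5 N. That is within the 2–7 N band; I estimate the foot bears on the blade with 3–5 N.
- I pushed the gauge home again and backed the arm off.

**Last checks:**
- **Final push:** the first try stuck at about 10 N because the fingers were also pressing down. After I corrected the tool's tilt and height, the gauge moved freely. At the stop the fingers pushed briefly with about 22 N sideways.
- **Home position:** the fingers stopped at the same point as on the first homing, x ≈ -89.8 mm. The camera comparison agreed to about 1 mm.
- **Bystanders:** the block, punch and hammer look unmoved in the last pictures. I did not check the other bystanders closely; the arm only passed above them.
- **Not checked:** I did not draw the blade again after the final homing. The screw was not touched after the drag test.

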